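File a cutting pattern and shut the pattern drawer

ROBOT

A 6-joint arm with a two-finger parallel gripper is mounted at the origin on the work surface. World frame = base frame: x ahead of the robot, y to its left, z up, the work surface at z = 0. Lengths are in mm, angles in rad, forces in N, time in s.
With the tool pointing down it reaches from about 275 to 750 mm from the base axis. Payload 10.2 kg.
Tool frame: the origin (TCP) lies between the finger pads; the fingertips stand 8 mm ahead of it and the grasp point (between the pads) lies 11 mm behind it; z points along the fingers, y is the line along which they close (so a half turn about z gives the same grasp; the last joint's range is limited). The gripper opens to 85 mm and grips with 20 to 120 N. Pads are 22 mm wide; open, the fingers measure 114 mm over their backs; the gripper's body (76 mm by 85 mm) begins 54 mm behind the grasp point. The pads swing forward as they close: fully open they stand 13 mm farther back than shut.
Start: joints at [-1.504, 0.313, 1.498, -0, 1.331, -0.223], TCP at [150.011, -503.118, 239.294] pointing down, gripper open.
Joint ranges: [-2.94, 2.94], [-0.97, 2.17], [0.19, 2.56], [-1.23, 4.37], [0.02, 3.11], [-2.88, 2.88]. Speed limits (rad/s): [2.39, 2.39, 3.01, 3.14, 3.14, 3.14].

INTERFACE

Orientations are given as a unit quaternion [w, x, y, z].
In Python, from rig import * gives the robot as it stands.
- The arm moves only by the shell command python3 -m handwheel 'ROWS' [FORCE]. ROWS is JSON, a list that holds one entry, the list of rows, each a list of 7 numbers: the shift along the world's x, y, z in mm, then the turn, a rotation vector about the world's x, y, z in degrees, then the opening, from -1 (shut) to 1 (fully open). A call has 1 to 8 rows; each row shifts and turns the commanded pose from where the row before left it; what a row does not reach is not made up. A row lasts 1/8 s, in which the tool goes at most 62.5 mm and 10.7 degrees, less where a joint would pass 70% of its speed; a pose out of reach is approached as far as the arm can. A call is refused whole if a number of a shift passes 62.5 or a number of a turn 10.7, either way. A call with a gripper value outside its range is refused whole. The fingers move at their own pace and stop on an object; FORCE is the grip in N (left out, the last holds). Time passes only in rows, so rows that do not move let the fingers close. It gives the time, the measured TCP pose, the force, the opening and the grip force at its end, in the units of the state.
- sense(): the state, without advancing time (a new reading comes with each control period).
- capture(name): name is "side" or "top" or "wrist"; returns a dict with "image" (420x560x3 uint8, red, green, blue), "fx", "fy", "cx", "cy" (pixels), "rvec" (rotation vector, rad) and "tvec" (3), from world to camera coordinates, as OpenCV has them; the wrist camera has in their place "hand_eye" (4x4, takes a point from camera to tool coordinates, whose origin is the TCP and whose axes are the flange's). Camera axes: x right, y down, z forward; pixel columns grow to the right and rows downward; lengths in mm; the calibration is good to about 2 mm. A picture is of the moment at which its call begins: read the wrist's pose just before it. There is no depth.
- finish_job(): hands the job in; it is judged then, once.
The state is a dict: "time_s": time; "joints": joint angles; "dq": joint speeds; "tau": joint torques, N m; "eef_pos": TCP position; "ee_rot": TCP orientation; "force": force on the tool from outside, world axes, zero at the start; "wrist_torque": the same for the moment, N m; "grip_width": opening from 0.0 (shut) to 1.0 (fully open); "grip_force": force on a finger pad.
Only numpy, scipy, OpenCV 4.12 (cv2) and the standard library are available. Lean on these libraries where they do the work, as an engineer would, in place of code of your own. Each camera call takes 0.05 s, during which the arm holds its last target. There are 200 camera calls.

TASK

Put the red bag-flap pattern away: lift it out of the bench stand, lower it (do not drop it) on edge into the one empty slot of the open pattern drawer until it stands on the drawer floor, and let go of it. Then push the drawer fully home so that it seats in its catch, without slamming it. Leave the yellow pattern in the stand and everything else on the bench where it is.

Things in the scene. Friction and masses are not known exactly. Their poses are not given: they have to be found in the camera images.
- pattern: The pattern to file: stiff red acrylic plate 6 mm thick, about 70 g, standing on edge in a groove of the stand (which one varies). Lower part 130 long (x), 55 mm high; above it, mid-length, a tab 70 long up to 85 mm total height: grip it there, from above, across the 6 mm. Small dark stitch holes. Origin: middle of the bottom edge; x along, y across, z up. Same either way round.
- other_pattern: A second pattern of the same shape and size, yellow, in the other groove of the stand. It stays there.
- stand: Fixed wooden block on the bench, 110 (x) by 130 (y) by 30 mm high, two grooves along x at y = +35 and -35 mm, each 8 wide and 22 mm deep (plates stand 8 mm above the table): draw a plate straight up to free it. Origin: centre of the underside.
- chest: Fixed plywood chest, 280 wide (y), 210 deep (x), 180 mm high; two drawers with teal fronts towards the robot, a steel bar handle on each. Origin: centre of the underside; drawers open to its -x and shut to its +x. The upper one, with the 104 mm high front, is the pattern drawer and starts open; the lower, shallow one is shut and stays so.
- pattern_drawer (a joint): Opening of the pattern drawer, m: 0 is home at its stop, 0.19 fully out. Starts 0.160 to 0.185 open, slides along the chest's x, needs about 2 N (moved slowly) and stays where it is left. A sprung roller catch resists with about 6 N more between 16 and 6.5 mm from home; past that it draws the drawer in and holds it at 0.
- drawer_slot (a point): Centre of the empty slot on the pattern drawer's floor, 72 mm above the table; a filed plate's origin comes here. x along the slot (the shutting direction), y across, z up; moves with the drawer. A wooden comb at each end of the slot guides the plate's ends: 9 mm wide, 140 mm long over all, combs 50 mm above the floor, top 14 mm flared to 17 mm wide. Drawer side walls: 54 mm above the floor.
- drawer_front (a point): Point on the outer, robot-facing face of the pattern drawer's front panel, mid-width, 141 mm above the table, 24 mm below its top edge: a flat place to push, above the handle. Panel 276 mm wide, 61 to 165 mm above the table, 16 mm thick; outer face 94 mm from drawer_slot, along x. When home it stands 16 mm proud of the chest's body. Axes as drawer_slot.
- filed_plates (a point): Middle of the row of six slots, on the pattern drawer's floor, 16 mm to one side (-y) of the empty slot. The slots are 32 mm apart; the other five hold filed plates of other colours, at most 51 mm high above the floor and held fast, so fingers that grip a tab pass over them. Axes as drawer_slot.
- drawer_handle (a point): Middle of the pattern drawer's steel bar handle, 120 mm long along y, 35 mm in front of the panel and 88 mm above the table. It can be pushed too.
- mallet: Hammer with a wooden handle, 260 mm long, lying on the left. Not to be moved.
- awl: Awl with a red handle, 170 mm long, lying between the stand and the drawer. Not to be moved.
- bone_folder: Flat ivory-coloured bone folder 155 mm long, 6 mm thick, lying in front of or under the open drawer. Not to be moved.
- glue_pot: White square glue pot, 70 mm wide, with a blue brush cap, 153 mm high over all. Not to be moved.
- rivet_jar: Jar of rivets, 64 mm diameter, 75 mm high. Not to be moved.
- thread_spool: Orange thread spool, 52 mm diameter, 63 mm high. Not to be moved.
- punch_pliers: Steel revolving punch pliers, about 190 mm long, lying on the right. Not to be moved.

How it is judged (in metres and radians):
On the way, in this order (a step that is already met when the one before it is completed fails the run):
1. The red pattern stands in the empty slot, down on the floor of the still open drawer, and is let go (x of pattern in the frame of drawer_slot between -0.012 and 0.012 m and y of pattern in the frame of drawer_slot between -0.004 and 0.004 m and z of pattern in the frame of drawer_slot between -0.004 and 0.004 m and angle between pattern's own z axis and vertical below 0.12 rad and angle between the x axis of pattern and the x axis of drawer_slot, either way round below 0.06 rad and value of joint pattern_drawer above 0.05 m and contact force between the fingers and pattern below 0.05 N), for 0.2 s.
2. The drawer is pushed home to its catch (value of joint pattern_drawer below 0.003 m), for 0.2 s.
At the end, for the whole second after the job is handed in: Drawer within 3 mm of its stop. Red pattern at rest in its slot: within 4 mm of the drawer floor, 4 mm across and 12 mm along the slot, upright within 0.12 rad, in line within 0.06 rad. Yellow pattern upright within 0.15 rad in the stand, moved under 20 mm (x of pattern in the frame of drawer_slot between -0.012 and 0.012 m and y of pattern in the frame of drawer_slot between -0.004 and 0.004 m and z of pattern in the frame of drawer_slot between -0.004 and 0.004 m and angle between pattern's own z axis and vertical below 0.12 rad and angle between the x axis of pattern and the x axis of drawer_slot, either way round below 0.06 rad and value of joint pattern_drawer below 0.003 m and linear speed of pattern below 0.02 m/s and distance of other_pattern from where it was at the start of the episode below 0.02 m and angle between other_pattern's own z axis and vertical below 0.15 rad); the robot touches nothing.
It fails at once if The red pattern is let go more than 30 mm above the drawer floor over its slot, so that it drops (contact force between the fingers and pattern below 0.02 N and z of pattern in the frame of drawer_slot above 0.03 m and horizontal distance between pattern and drawer_slot below 0.08 m).
It fails at once if The drawer is slammed: it moves in faster than 0.5 m/s (velocity of joint pattern_drawer below -0.5 m/s).
It fails at once if The yellow pattern or another thing on the bench is moved by more than 30 mm (distance of any of other_pattern, mallet, awl, bone_folder, glue_pot, rivet_jar, thread_spool, punch_pliers from where it was at the start of the episode above 0.03 m).
It also fails if it takes over 59 s, if anything falls off the work surface, if the arm or the gripper's body presses on something with over 40 N, if the wrist force passes 120 N, or if a joint passes its speed limit or range.

## Working session

There is one attempt and no reset: what is moved stays moved. The work goes in short steps, Python scripts to look and compute and a shell command to move; the robot and the scene stay as the last step left them, time stands still between calls to the robot, and variables do not carry over. Pictures are saved under pics/ and viewed, at most 10 in all, crops included, and the job is handed in when it is done.

```bash
mkdir -p pics; ls
python3 - <<'E'
from rig import *
import cv2
print(sense())
for n in("side","top"):
    c=capture(n); cv2.imwrite(f"pics/{n}0.png",c["image"][:,:,::-1]); print({k:v for k,v in c.items() if k!="image"})
E
```

```text
pics
{'time_s': 0.0, 'joints': array([-1.50440799e+00,  3.13463814e-01,  1.49848323e+00,  1.39921735e-05,
        1.33099024e+00, -2.23400285e-01]), 'dq': array([-1.73136245e-04, -1.09495607e-03, -9.59848923e-04,  4.62610683e-04,
       -8.69955252e-05, -2.54700934e-03]), 'tau': array([-1.04844970e-03, -4.12265146e+01, -2.59739041e+01, -1.57260288e-04,
        4.17528441e-03,  2.87636317e-05]), 'eef_pos': array([ 149.9923616 , -502.84586566,  238.71062947]), 'ee_rot': array([-6.69711125e-04,  9.89521189e-01,  1.44386166e-01,  5.95003655e-05]), 'force': array([-0.21508172, -0.35141783,  0.35895619]), 'wrist_torque': array([-0.04996476,  0.00115855, -0.02488207]), 'grip_force': 0.0, 'grip_width': 1.0022845374065117}
{'fx': 442.57734141538504, 'fy': 442.57734141538504, 'cx': 276.433021303719, 'cy': 211.98943983438616, 'rvec': array([ 0.72196232, -2.5907545 ,  1.13745169]), 'tvec': array([ 492.7095498 ,  307.00176894, 1168.87375837])}
{'fx': 427.3827547704007, 'fy': 427.3827547704007, 'cx': 279.75210182412343, 'cy': 213.83915904101116, 'rvec': array([ 2.16612044, -2.14096186,  0.12348159]), 'tvec': array([  -5.98836709,  590.49363684, 1143.93841505])}
```

View pics/top0.png

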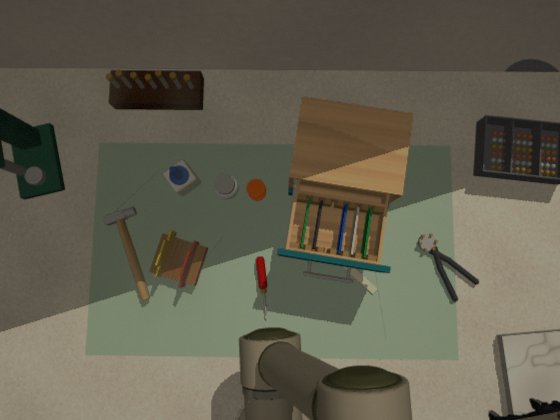

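View pics/side0.png

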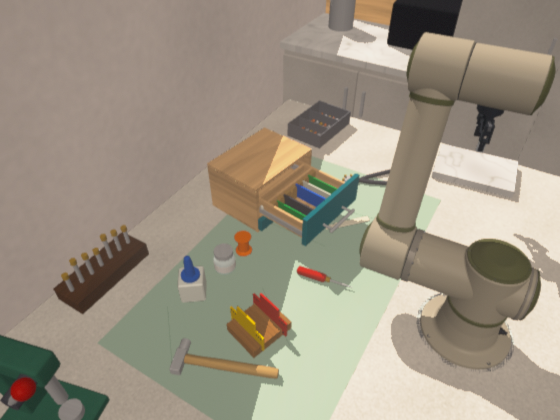

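The top view shows the red plate near pixel (188,264) and the yellow one near (163,252). The empty slot is at about (330,228), between the dark plate (318) and the blue one (342). The drawer front top edge runs (279,252) to (390,268).

```bash
cat > h.py <<'E'
from rig import *
import numpy as np, cv2
from scipy.spatial.transform import Rotation as R
def cam(n, png=None, T=None):
    s=sense(); c=capture(n)
    if png: cv2.imwrite("pics/"+png,c["image"][:,:,::-1])
    if n=="wrist":
        q=s["ee_rot"]; M=np.eye(4); M[:3,:3]=R.from_quat([q[1],q[2],q[3],q[0]]).as_matrix(); M[:3,3]=s["eef_pos"]
        W=M@np.array(c["hand_eye"])
        c["Rw"],c["o"]=W[:3,:3],W[:3,3]
    else:
        Rm=R.from_rotvec(c["rvec"]).as_matrix(); c["Rw"],c["o"]=Rm.T,-Rm.T@c["tvec"]
    return c
def px(c,P):
    p=(np.asarray(P,float)-c["o"])@c["Rw"]
    return np.stack([c["fx"]*p[...,0]/p[...,2]+c["cx"],c["fy"]*p[...,1]/p[...,2]+c["cy"]],-1)
def on(c,u,v,z):
    d=c["Rw"]@np.array([(u-c["cx"])/c["fx"],(v-c["cy"])/c["fy"],1]); return c["o"]+d*(z-c["o"][2])/d[2]
E
python3 - <<'E'
from h import *
c=cam("top")
for n,u,v,z in [("red",188,264,93),("yel",163,252,93),("fl",279,252,165),("fr",390,268,165),("chest bl",302,99,180),("chest br",412,112,180),("chest fr",403,193,180),("chest fl",292,178,180),("slot",330,228,122)]:
    print(n,on(c,u,v,z).round(1))
E
# zoomed crop of stand & drawer
python3 - <<'E'
import cv2,numpy as np
i=cv2.imread('pics/top0.png')
a=cv2.resize(i[215:305,140:240],None,fx=4,fy=4,interpolation=3);b=cv2.resize(i[175:285,270:400],None,fx=3.27,fy=3.27,interpolation=3)
a=a[:min(len(a),len(b))];b=b[:len(a)]
o=np.hstack([a[:, :375],b[:, :425]]);print(o.shape);cv2.imwrite('pics/crop0.png',o)
E
```

```text
red [449.7 236.9  93. ]
yel [479.9 303.3  93. ]
fl [4.811e+02 4.000e-01 1.650e+02]
fr [ 445.7 -268.3  165. ]
chest bl [863.3 -52.7 180. ]
chest br [ 832.  -326.8  180. ]
chest fr [ 627.2 -299.6  180. ]
chest fl [661.5 -29.4 180. ]
slot [ 545.  -128.3  122. ]
(360, 800, 3)
```

View pics/crop0.png

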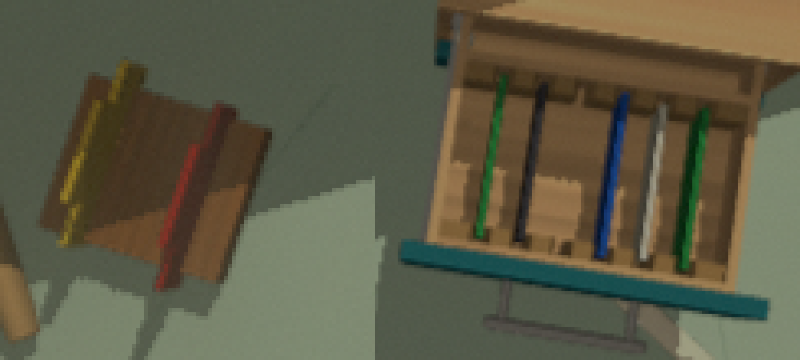

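The crop confirms the empty slot: there is a gap between the dark plate and the blue one. Red and yellow lean nearly along yaw −18°, and the chest yaw is about −7°. Next I'll put the wrist camera over the drawer.

```bash
python3 -m handwheel '[[[38,38,14,0,0,-3,1],[38,38,14,0,0,-3,1],[38,38,14,0,0,-3,1],[38,38,14,0,0,-3,1],[38,38,14,0,0,-3,1],[38,38,14,0,0,-3,1],[38,38,14,0,0,-3,1],[38,38,14,0,0,-3,1]]]'; python3 -m handwheel '[[[20,38,14,0,0,0,1],[0,38,14,0,0,0,1],[0,0,0,0,0,0,1],[0,0,0,0,0,0,1]]]'
python3 - <<'E'
from h import *
c=cam("wrist","w1.png"); print(c["hand_eye"],c["fx"],sense()["eef_pos"])
print(px(c,[[545,-128,122],[563,-6,165]]))
E
```

```text
time_s: 1.15
eef_pos: [455.0, -197.6, 351.7]
ee_rot: [-0.0, 0.998, -0.065, -0.0]
force: [0.3, -0.0, 1.1]
grip_width: 1.002
grip_force: 0.0
time_s: 1.65
eef_pos: [473.9, -123.6, 378.8]
ee_rot: [-0.0, 0.998, -0.065, -0.0]
force: [0.6, 0.2, 0.2]
grip_width: 1.0
grip_force: 0.0
[[ 2.03125148e-04 -9.63474298e-01 -2.67800738e-01  6.61451678e+01]
 [ 9.99999878e-01  3.16139341e-04 -3.78889941e-04  3.55274794e-01]
 [ 4.49713069e-04 -2.67800629e-01  9.63474245e-01 -1.34740082e+02]
 [ 0.00000000e+00  0.00000000e+00  0.00000000e+00  1.00000000e+00]] 370.23422564760483 [ 473.82484174 -123.89989581  378.61656884]
[[279.87732554 101.72384842]
 [142.4857287   98.6335551 ]]
```

View pics/w1.png

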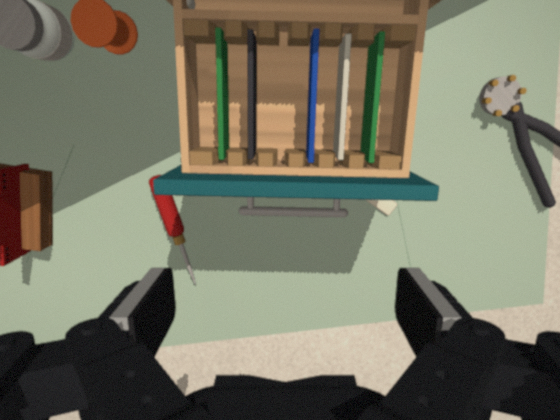

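The wrist view shows the drawer nearly square to the picture. The front's top edge runs (155,188) to (437,197), and the empty slot is at column ~282, between the dark plate (252) and the blue one (312). I'll zoom in for exact corners.

Run:
```python
import cv2
i=cv2.imread('pics/w1.png'); cv2.imwrite('pics/crop1.png',cv2.resize(i[10:205,150:445],None,fx=2.7,fy=2.7,interpolation=cv2.INTER_CUBIC))
```

```text
(no output)
```

View pics/crop1.png

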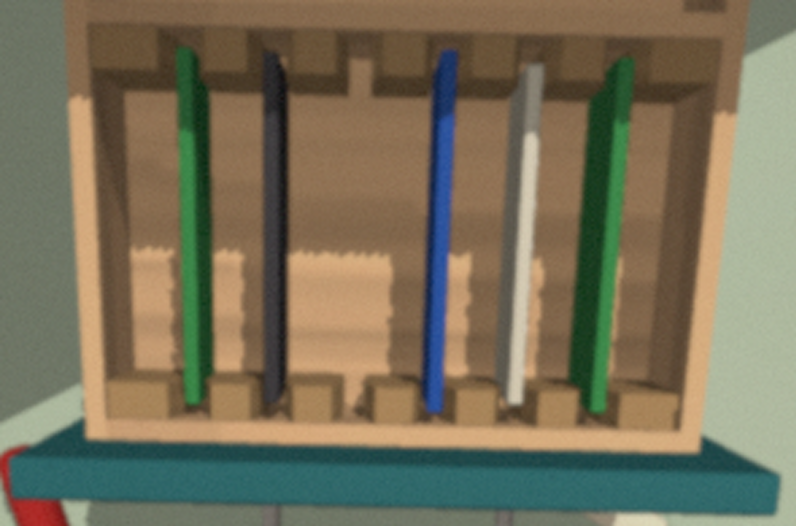

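```bash
cat >> h.py <<'E'
def fit(c,P,U,x0,ymask=None):
    from scipy.optimize import least_squares
    P=np.array(P,float);U=np.array(U,float)
    def w(p):
        a=p[2];A=np.array([[np.cos(a),-np.sin(a),0],[np.sin(a),np.cos(a),0],[0,0,1]])
        return P@A.T+np.array([p[0],p[1],0])
    f=lambda p:((px(c,w(p))-U)*(np.ones_like(U) if ymask is None else ymask)).ravel()
    r=least_squares(f,x0); return r.x,f(r.x).reshape(-1,2).round(1)
E
python3 - <<'E'
from h import *
c=cam("wrist")
k=lambda u,v:((u+.5)/2.7-.5+150,(v+.5)/2.7-.5+10)
P=[(-78,122,165),(-78,-154,165),(-94,122,165),(-94,-154,165),(64,0,122),(-64,0,122)]
U=[k(12,457),k(778,475),k(18,500),k(775,515),k(361,50),k(355,400)]
m=np.ones((6,2)); m[4:,1]=0
for sel in (range(6),range(4),):
    s=list(sel); r,e=fit(c,[P[i] for i in s],[U[i] for i in s],[550,-128,-.12],m[s]); print(r,np.degrees(r[2]),e.tolist())
# where comb gap centres fall by ray
for q,z in((U[4],122),(U[5],122)): print(on(c,*q,z))
E
```

```text
[ 5.48533249e+02 -1.31054230e+02 -1.51803451e-01] -8.697697078385474 [[-1.8, 0.0], [2.9, -0.4], [-2.8, 0.4], [1.8, 1.0], [0.0, 0.0], [-0.3, 0.0]]
[ 5.48539836e+02 -1.31006856e+02 -1.51792954e-01] -8.697095619367994 [[-1.8, 0.0], [2.9, -0.4], [-2.8, 0.4], [1.8, 1.0]]
[ 611.91516384 -140.69931714  122.        ]
[ 488.31211795 -122.06802338  122.        ]
```

```bash
python3 -m handwheel '[[[-3,45,-10,0,0,-1.3,1],[-3,45,-10,0,0,-1.3,1],[-3,45,-10,0,0,-1.3,1],[-3,45,-10,0,0,-1.3,1],[-3,45,-10,0,0,-1.3,1],[-3,45,-10,0,0,-1.3,1],[-3,45,-10,0,0,-1.3,1],[-3,45,-10,0,0,-1.3,1]]]'; python3 -m handwheel '[[[0,0,0,0,0,0,1],[0,0,0,0,0,0,1],[0,0,0,0,0,0,1]]]'
python3 - <<'E'
from h import *
c=cam("wrist","w2.png"); print(sense()["eef_pos"],sense()["ee_rot"],px(c,[450,237,93]))
E
```

```text
time_s: 2.75
eef_pos: [450.2, 237.5, 298.5]
ee_rot: [0.0, 0.988, -0.156, -0.0]
force: [-0.2, -0.8, -0.6]
grip_width: 0.999
grip_force: 0.0
time_s: 3.12
eef_pos: [450.5, 235.8, 299.5]
ee_rot: [0.0, 0.988, -0.156, 0.0]
force: [-0.9, 0.3, 0.4]
grip_width: 1.001
grip_force: 0.0
[450.42941105 235.85856962 299.54014353] [-5.15039544e-05  9.87834143e-01 -1.55510942e-01  2.24414786e-04] [283.14387771 181.35884196]
```

View pics/w2.png

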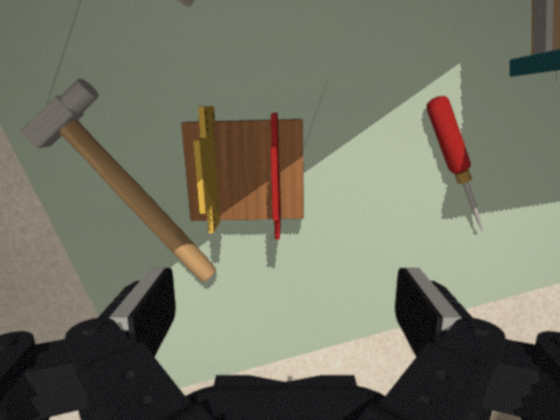

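The red plate is seen almost edge-on from (275,113) to (278,238), centre about (276,176). The yellow plate is at column ~207, and the stand spans (183,120) to (304,220).

Run:
```python
from h import *
c=cam("wrist"); i=c["image"].astype(int)
m=(i[...,0]>90)&(i[...,1]<60)&(i[...,2]<60); m[:,:240]=0;m[:,310:]=0;m[260:]=0
for r in range(108,244,6):
    x=np.where(m[r])[0]; print(r,(x.min(),x.max(),len(x)) if len(x) else None,end=' ')
rows=np.where(m.any(1))[0]; print(rows.min(),rows.max())
top,bot=rows.min(),rows.max()
a=on(c,np.where(m[top+2])[0].mean(),top,63); b=on(c,np.where(m[bot-2])[0].mean(),bot,63)
print("ends",a,b,(a+b)/2,np.linalg.norm(a-b),np.degrees(np.arctan2(*(a-b)[1::-1])))
t=[on(c,np.where(m[r])[0].mean(),r,93)[:2] for r in range(150,204)]
t=np.array(t); k=np.polyfit(t[:,0],t[:,1],1); print("tab yaw",np.degrees(np.arctan(k[0])),"y at x=450:",np.polyval(k,450))
```

```text
108 None 114 (np.int64(272), np.int64(275), 4) 120 (np.int64(271), np.int64(275), 5) 126 (np.int64(265), np.int64(276), 8) 132 (np.int64(259), np.int64(276), 7) 138 (np.int64(271), np.int64(276), 6) 144 (np.int64(266), np.int64(276), 6) 150 (np.int64(270), np.int64(277), 8) 156 (np.int64(241), np.int64(277), 9) 162 (np.int64(270), np.int64(277), 8) 168 (np.int64(271), np.int64(277), 7) 174 (np.int64(271), np.int64(278), 8) 180 (np.int64(271), np.int64(279), 9) 186 (np.int64(271), np.int64(279), 9) 192 (np.int64(271), np.int64(278), 8) 198 (np.int64(272), np.int64(280), 8) 204 (np.int64(272), np.int64(280), 8) 210 (np.int64(272), np.int64(279), 8) 216 (np.int64(272), np.int64(279), 8) 222 (np.int64(275), np.int64(279), 5) 228 (np.int64(275), np.int64(279), 5) 234 (np.int64(275), np.int64(278), 4) 240 None 113 238
ends [511.40911954 227.20426895  63.        ] [388.37529828 264.64920655  63.        ] [449.89220891 245.92673775  63.        ] 128.60577174016655 -16.927454058362446
tab yaw -14.906618677468376 y at x=450: 245.73381874963775
```

```bash
python3 -m handwheel '[[[0,5,-20,0,0,0.5,0],[0,5,-30,0,0,0.5,0],[0,0,-40,0,0,0,0],[0,0,-40,0,0,0,0],[0,0,-20,0,0,0,0],[0,0,0,0,0,0,0],[0,0,0,0,0,0,0],[0,0,0,0,0,0,0]]]'
python3 - <<'E'
from h import *
s=sense(); print(s["eef_pos"],s["ee_rot"],s["grip_width"]); c=cam("wrist","w3.png")
E
```

```text
time_s: 4.22
eef_pos: [450.5, 246.9, 150.4]
ee_rot: [-0.0, 0.989, -0.146, 0.001]
force: [0.7, -0.1, 1.0]
grip_width: 0.5
grip_force: 0.0
[450.54099565 246.93056797 150.40837368] [-4.25415661e-04  9.89266129e-01 -1.46121302e-01  9.53471630e-04] 0.4997487117843926
```

View pics/w3.png

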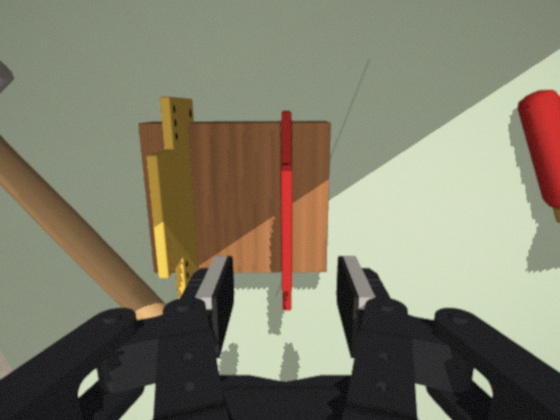

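The red plate (column 287) lies midway between the fingers (228 and 342) and is parallel to them, well clear of the yellow one. Now I descend and grip.

```bash
python3 -m handwheel '[[[0,-0.5,-25,0,0,0,0],[0,0,-25,0,0,0,0],[0,0,-15,0,0,0,0],[0,0,-9,0,0,0,0],[0,0,0,0,0,0,-0.4],[0,0,0,0,0,0,-1],[0,0,0,0,0,0,-1],[0,0,0,0,0,0,-1]]]' 40; python3 -m handwheel '[[[0,0,0,0,0,0,-1],[0,0,0,0,0,0,-1]]]'
```

```text
time_s: 5.28
eef_pos: [450.5, 246.5, 76.1]
ee_rot: [-0.0, 0.989, -0.146, 0.001]
force: [-0.5, -0.3, 6.7]
grip_width: 0.062
grip_force: 40.9
time_s: 5.52
eef_pos: [450.5, 246.5, 76.1]
ee_rot: [-0.0, 0.989, -0.146, 0.001]
force: [0.2, -0.6, 6.6]
grip_width: 0.06
grip_force: 40.9
```

```bash
python3 -m handwheel '[[[0,0,5,0,0,0,-1],[0,0,10,0,0,0,-1],[0,0,20,0,0,0,-1],[0,0,33,0,0,0,-1],[0,0,33,0,0,0,-1],[0,0,33,0,0,0,-1],[0,0,35,0,0,0,-1],[0,0,35,0,0,0,-1]]]'; python3 -m handwheel '[[[5,-20,0,0,0,1,-1],[10,-40,0,0,0,1,-1],[13,-50,0,0,0,1,-1],[13,-50,0,0,0,1,-1],[13,-50,0,0,0,1,-1],[13,-50,0,0,0,1,-1],[13,-50,0,0,0,1,-1],[10,-40,0,0,0,1.2,-1]]]';python3 -m handwheel '[[[8,-25,0,0,0,0,-1],[0,0,0,0,0,0,-1],[0,0,0,0,0,0,-1],[0,0,0,0,0,0,-1]]]'
python3 - <<'E'
from h import *
c=cam("wrist","w4.png");s=sense(); print(s["eef_pos"],np.degrees(2*np.arctan2(s["ee_rot"][2],s["ee_rot"][1])))
E
```

```text
time_s: 6.52
eef_pos: [449.7, 246.3, 281.0]
ee_rot: [-0.0, 0.989, -0.146, 0.0]
force: [0.8, -0.3, -0.3]
grip_width: 0.061
grip_force: 40.0
time_s: 7.52
eef_pos: [540.0, -105.5, 279.7]
ee_rot: [0.0, 0.997, -0.075, 0.0]
force: [0.5, -0.5, -0.5]
grip_width: 0.06
grip_force: 39.9
time_s: 8.02
eef_pos: [547.9, -127.6, 279.6]
ee_rot: [-0.0, 0.997, -0.074, 0.0]
force: [-0.2, -0.3, -1.6]
grip_width: 0.062
grip_force: 39.9
[ 547.90430914 -127.74581224  279.61967867] -8.533709777937256
```

View pics/w4.png

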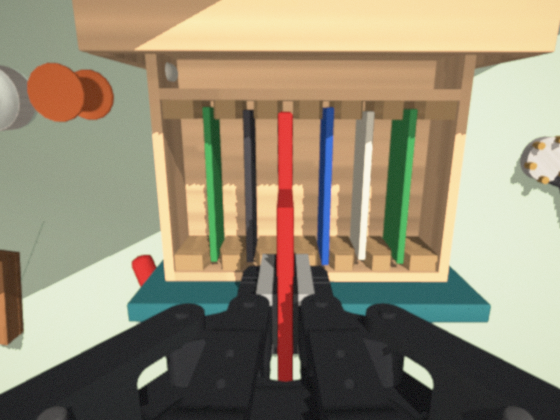

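The red plate hangs over the gap between the dark plate (250) and the blue one (326), in line with the drawer. I'll refine the slot pose from this closer view with a teal mask and check it on an overlay.

Run:
```python
from h import *
c=cam("wrist"); i=c["image"].astype(int)
m=((i[...,2]-i[...,0]>35)&(i[...,1]-i[...,0]>35)).astype(np.uint8); m[:255]=0; m[330:]=0
ys,xs=np.where(m); print("teal",xs.min(),xs.max(),ys.min(),ys.max())
for u in (150,180,210,230,400,430,460): 
    y=np.where(m[:,u])[0]; print(u,y.min(),y.max(),i[y.min():y.max()+2:3,u,1])
for v in (308,312,316,320): 
    x=np.where(m[v])[0]; print("row",v,(x.min(),x.max()) if len(x) else 0)
x0=np.array([548.5,-131.0,-.1505])
a=x0[2];A=np.array([[np.cos(a),-np.sin(a),0],[np.sin(a),np.cos(a),0],[0,0,1]])
w=lambda P:px(c,np.array(P,float)@A.T+[x0[0],x0[1],0])
im=cv2.resize(c["image"][:,:,::-1],None,fx=2,fy=2,interpolation=cv2.INTER_CUBIC)
def L(P,col): cv2.polylines(im,[np.int32(w(P)*2)],True,col,1,cv2.LINE_AA)
L([(-94,122,165),(-94,-154,165),(-78,-154,165),(-78,122,165)],(255,255,255))
for k in(-2,-1,0,1,2,3):
    for s in(-70,): L([(s,-k*32-8.5,122),(s+14,-k*32-8.5,122),(s+14,-k*32+8.5,122),(s,-k*32+8.5,122)],(255,0,255))
    L([(70,-k*32-8.5,122),(56,-k*32-8.5,122),(56,-k*32+8.5,122),(70,-k*32+8.5,122)],(255,0,255))
cv2.imwrite("pics/ov.png",im[140:660,240:1000])
```

```text
teal 128 489 255 321
150 277 317 [101  99 102 100 102 101 102 101 101 135 141 141 139 122]
180 282 303 [108  99 104 100 102 100 102  91]
210 282 314 [112  99 100 105 101 103 101 114 145 146 142  66]
230 283 300 [101  98 101 102 102 100  66]
400 283 307 [106 102 103  99 100  97 102 128 104]
430 283 321 [104 102 100 104 101 102 101 127 148 147 147 140 140  95]
460 278 321 [103 100  98 100 101 101  96 100  98 143 148 144 141 139 134]
row 308 (np.int64(128), np.int64(489))
row 312 (np.int64(128), np.int64(488))
row 316 (np.int64(129), np.int64(488))
row 320 (np.int64(130), np.int64(487))
```

View pics/ov.png

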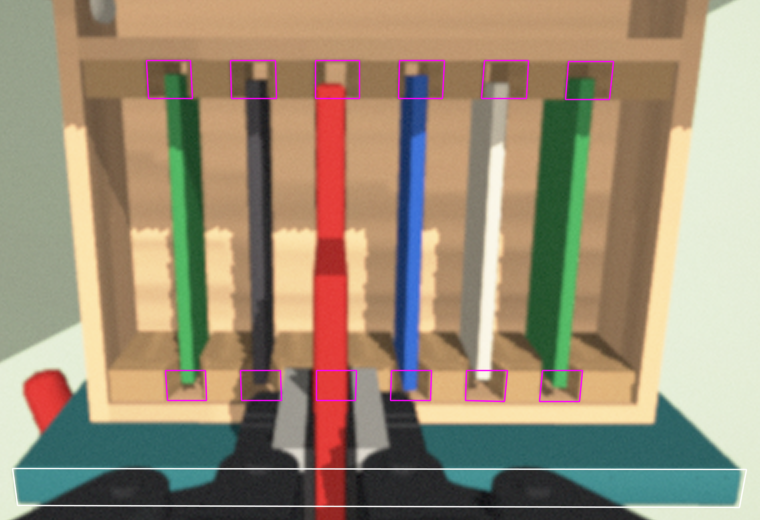

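The overlay fits: the magenta slot mouths sit on the comb gaps and the white outline on the front's top. So the slot is at (548.5, −131.0), yaw −8.6°. Next I compare the held plate's expected image with the seen one, to catch any camera bias.

Run:
```python
from h import *
c=cam("wrist"); i=c["image"].astype(int);s=sense();T=s["eef_pos"]
a=2*np.arctan2(s["ee_rot"][2],s["ee_rot"][1]);ux=np.array([np.cos(a),np.sin(a),0])
print(T,np.degrees(a),c["cx"])
for d,z in((65,-68+55),(40,-13),(35,17),(-65,-13)): print(d,z,px(c,T+d*ux+[0,0,z]))
m=(i[...,0]>110)&(i[...,1]<70)&(i[...,2]<70);m[:,:230]=0;m[:,340:]=0
r=np.where(m.any(1))[0];print(r.min(),r.max())
for v in (116,130,150,180,195,215,230,300,350,375): x=np.where(m[v])[0];print(v,x.min(),x.max(),x.mean())
d=np.array([548.5,-131])-T[:2];print("shift to slot",d)
```

```text
[ 547.96808357 -128.00777627  279.51147147] -8.550615171763699 284.7923239339185
65 -13 [284.36784316 109.93712   ]
40 -13 [284.36585444 174.11293532]
35 17 [284.22462734 205.05443877]
-65 -13 [284.3591389  390.82183262]
112 380
116 278 292 285.0
130 278 291 284.5
150 279 291 285.0
180 279 291 285.0
195 279 291 285.0
215 278 292 285.0
230 278 292 285.0
300 278 291 284.5
350 278 291 284.5
375 279 291 285.0
shift to slot [ 0.53191643 -2.99222373]
```

```bash
python3 -m handwheel '[[[1.2,-3,-10,0,0,0,-1],[0,0,-25,0,0,0,-1],[0,0,-25,0,0,0,-1],[0,0,-15,0,0,0,-1],[0,0,0,0,0,0,-1],[0,0,0,0,0,0,-1]]]'; python3 -m handwheel '[[[0,0,-6,0,0,0,-1],[0,0,-6,0,0,0,-1],[0,0,-6,0,0,0,-1],[0,0,-4,0,0,0,-1],[0,0,0,0,0,0,-1]]]'
```

```text
time_s: 8.93
eef_pos: [549.6, -131.8, 205.2]
ee_rot: [0.0, 0.997, -0.075, 0.001]
force: [-0.2, 0.5, -1.0]
grip_width: 0.06
grip_force: 39.9
time_s: 9.55
eef_pos: [549.1, -131.6, 181.9]
ee_rot: [-0.0, 0.997, -0.075, -0.0]
force: [-0.3, 0.1, -0.8]
grip_width: 0.064
grip_force: 39.9
```

```bash
python3 -m handwheel '[[[0,0.4,-4,0,0,0,-1],[0,0,-4,0,0,0,-1],[0,0,-4,0,0,0,-1],[0,0,-4,0,0,0,-1],[0,0,0,0,0,0,-1]]]'
```

```text
time_s: 10.18
eef_pos: [549.1, -131.1, 165.9]
ee_rot: [-0.0, 0.997, -0.075, -0.0]
force: [0.2, -0.9, -1.3]
grip_width: 0.063
grip_force: 39.9
```

Run:
```python
from h import *
s=sense();print(s["eef_pos"],s["force"],s["wrist_torque"])
```

```text
[ 549.08599673 -131.14674602  165.94528157] [ 0.17880473 -0.91717163 -1.30389939] [-0.01962472  0.00010588 -0.01870509]
```

Past the flare with no side load. Down to the floor.

```bash
python3 -m handwheel '[[[0,0,-5,0,0,0,-1],[0,0,-5,0,0,0,-1],[0,0,-5,0,0,0,-1],[0,0,-5,0,0,0,-1],[0,0,-3,0,0,0,-1],[0,0,0,0,0,0,-1]]]'; python3 -m handwheel '[[[0,0,-1,0,0,0,-1],[0,0,-1,0,0,0,-1],[0,0,-1,0,0,0,-1],[0,0,0,0,0,0,-1]]]'
```

```text
time_s: 10.92
eef_pos: [549.1, -131.2, 143.1]
ee_rot: [-0.0, 0.997, -0.075, -0.0]
force: [-0.0, -0.0, -0.2]
grip_width: 0.06
grip_force: 39.9
time_s: 11.42
eef_pos: [549.2, -131.2, 140.2]
ee_rot: [-0.0, 0.997, -0.075, -0.0]
force: [0.7, 0.3, -0.6]
grip_width: 0.061
grip_force: 39.9
```

```bash
python3 -m handwheel '[[[0,0,-1,0,0,0,-1],[0,0,0,0,0,0,-1]]]'; python3 -m handwheel '[[[0,0,-1,0,0,0,-1],[0,0,0,0,0,0,-1]]]'
```

```text
time_s: 11.68
eef_pos: [549.5, -131.3, 140.1]
ee_rot: [0.0, 0.997, -0.075, 0.001]
force: [-0.4, 0.7, 5.6]
grip_width: 0.059
grip_force: 40.7
time_s: 11.92
eef_pos: [550.0, -131.4, 140.0]
ee_rot: [0.0, 0.997, -0.075, 0.002]
force: [-1.5, 0.7, 11.5]
grip_width: 0.061
grip_force: 41.7
```

Floor contact (force rises at z = 140, as predicted). I relax the push and release.

```bash
python3 -m handwheel '[[[0,0,1.5,0,0,0,-1],[0,0,0,0,0,0,-1],[0,0,0,0,0,0,-0.6],[0,0,0,0,0,0,-0.3],[0,0,0,0,0,0,-0.3],[0,0,0,0,0,0,-0.3],[0,0,0,0,0,0,-0.3]]]'; python3 -m handwheel '[[[0,0,5,0,0,0,-0.3],[0,0,10,0,0,0,-0.3],[0,0,20,0,0,0,-0.3],[0,0,30,0,0,0,-0.3],[0,0,40,0,0,0,-0.3],[0,0,40,0,0,0,-0.3],[0,0,0,0,0,0,-0.3],[0,0,0,0,0,0,-0.3]]]'
python3 - <<'E'
from h import *
c=cam("wrist"); i=c["image"].astype(int); print(sense()["eef_pos"])
x0=np.array([548.5,-131.0,-.1505]);a=x0[2];A=np.array([[np.cos(a),-np.sin(a),0],[np.sin(a),np.cos(a),0],[0,0,1]])
im=np.ascontiguousarray(c["image"][:,:,::-1])
w=lambda P:px(c,np.array(P,float)@A.T+[x0[0],x0[1],0])
for P in([(-35,3,157),(35,3,157),(35,-3,157),(-35,-3,157)],[(65,-3,127),(65,3,127),(35,3,127),(35,-3,127)],[(-65,-3,127),(-65,3,127),(-35,3,127),(-35,-3,127)]): cv2.polylines(im,[np.int32(w(P))],True,(255,255,255),1,cv2.LINE_AA)
cv2.imwrite("pics/w5.png",im)
E
```

```text
time_s: 12.8
eef_pos: [549.2, -131.2, 139.8]
ee_rot: [-0.0, 0.997, -0.075, -0.0]
force: [-0.3, 0.9, 0.7]
grip_width: 0.348
grip_force: 0.0
time_s: 13.8
eef_pos: [549.0, -131.1, 284.4]
ee_rot: [-0.0, 0.997, -0.075, -0.0]
force: [0.6, 0.6, -0.9]
grip_width: 0.348
grip_force: 0.0
[ 548.87665432 -131.0754448   283.98984314]
```

View pics/w5.png

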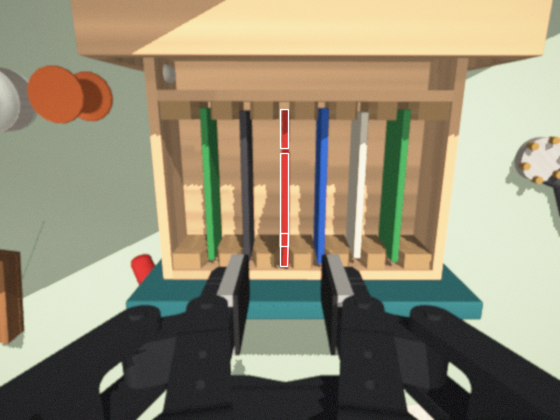

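The plate stands exactly in the predicted outline (column 285, rows 110–268), free of the fingers. Next: close the fingers, go in front of the panel, and down to pushing height.

```bash
python3 -m handwheel '[[[-15,0.5,0,0,0,0,-1],[-35,1,0,0,0,0,-1],[-40,1,0,0,0,0,-1],[-30,1,0,0,0,0,-1],[-11.5,0.2,0,0,0,0,-1],[0,0,-20,0,0,0,-1],[0,0,-40,0,0,0,-1],[0,0,-40,0,0,0,-1]]]'; python3 -m handwheel '[[[0,0,-30,0,0,0,-1],[0,0,-19,0,0,0,-1],[0,0,0,0,0,0,-1],[0,0,0,0,0,0,-1]]]'
```

```text
time_s: 14.85
eef_pos: [418.0, -127.5, 183.3]
ee_rot: [-0.0, 0.997, -0.075, -0.0]
force: [0.6, -1.0, -0.2]
grip_width: -0.0
grip_force: 0.0
time_s: 15.35
eef_pos: [418.2, -127.7, 136.4]
ee_rot: [0.0, 0.997, -0.075, 0.0]
force: [0.8, -0.5, 0.0]
grip_width: 0.003
grip_force: 0.0
```

```bash
python3 -m handwheel '[[[6,-0.9,0,0,0,0,-1],[6,-0.9,0,0,0,0,-1],[5,-0.7,0,0,0,0,-1],[4,-0.6,0,0,0,0,-1],[4,-0.6,0,0,0,0,-1],[4,-0.6,0,0,0,0,-1],[4,-0.6,0,0,0,0,-1],[4,-0.6,0,0,0,0,-1]]]'
```

```text
time_s: 16.35
eef_pos: [454.8, -133.0, 135.7]
ee_rot: [-0.0, 0.997, -0.075, -0.0]
force: [-0.9, -0.6, 0.8]
grip_width: 0.001
grip_force: 1.1
```

```bash
python3 -m handwheel '[[[6,-0.9,0,0,0,0,-1],[6,-0.9,0,0,0,0,-1],[6,-0.9,0,0,0,0,-1],[6,-0.9,0,0,0,0,-1]]]'
python3 - <<'E'
from h import *
c=cam("wrist"); i=c["image"].astype(int);s=sense();print(s["eef_pos"],s["force"])
m=(i[...,2]-i[...,0]>35)&(i[...,1]-i[...,0]>35)
ys,xs=np.where(m);print(len(xs),xs.min(),xs.max(),ys.min(),ys.max())
for u in (100,150,450,500):
    y=np.where(m[:,u])[0]; print(u,(y.min(),y.max(),[on(c,u,v,165)[:2].round(1).tolist() for v in(y.min(),y.max())]) if len(y) else 0)
E
```

```text
time_s: 16.85
eef_pos: [479.1, -136.7, 135.7]
ee_rot: [0.0, 0.997, -0.075, -0.0]
force: [-2.1, -1.0, 1.2]
grip_width: -0.004
grip_force: 1.1
[ 479.77964601 -136.8727935   135.83045858] [-1.09183159  1.06416271  0.40715288]
45911 0 559 0 291
100 (np.int64(213), np.int64(290), [[522.7, -88.3], [498.3, -81.2]])
150 (np.int64(213), np.int64(290), [[520.5, -102.9], [495.9, -96.7]])
450 (np.int64(214), np.int64(290), [[506.9, -190.8], [481.9, -190.1]])
500 (np.int64(214), np.int64(290), [[504.7, -205.5], [479.5, -205.6]])
```

The drawer moves with the fingers (front face now at about x = 489, moved some 36 mm). Continuing.

```bash
python3 -m handwheel '[[[8,-1.2,0,0,0,0,-1],[10,-1.5,0,0,0,0,-1],[10,-1.5,0,0,0,0,-1],[10,-1.5,0,0,0,0,-1],[10,-1.5,0,0,0,0,-1],[10,-1.5,0,0,0,0,-1],[10,-1.5,0,0,0,0,-1],[10,-1.5,0,0,0,0,-1]]]'; python3 -m handwheel '[[[8,-1.2,0,0,0,0,-1],[6,-0.9,0,0,0,0,-1],[4,-0.6,0,0,0,0,-1],[4,-0.6,0,0,0,0,-1],[4,-0.6,0,0,0,0,-1]]]'
```

```text
time_s: 17.9
eef_pos: [557.3, -148.5, 135.8]
ee_rot: [0.0, 0.997, -0.075, -0.0]
force: [-2.7, 0.1, 0.1]
grip_width: -0.001
grip_force: 1.2
time_s: 18.52
eef_pos: [582.9, -152.2, 135.8]
ee_rot: [-0.0, 0.997, -0.075, -0.0]
force: [-2.5, -0.7, -0.4]
grip_width: 0.003
grip_force: 1.1
```

```bash
for k in 1; do python3 -m handwheel '[[[2,-0.3,0,0,0,0,-1],[2,-0.3,0,0,0,0,-1],[2,-0.3,0,0,0,0,-1],[2,-0.3,0,0,0,0,-1]]]'; python3 -m handwheel '[[[2,-0.3,0,0,0,0,-1],[2,-0.3,0,0,0,0,-1],[2,-0.3,0,0,0,0,-1],[2,-0.3,0,0,0,0,-1]]]'; done
```

```text
time_s: 19.02
eef_pos: [590.8, -153.4, 135.8]
ee_rot: [-0.0, 0.997, -0.075, 0.0]
force: [-2.1, -0.7, 0.0]
grip_width: 0.001
grip_force: 1.0
time_s: 19.52
eef_pos: [598.9, -154.6, 135.8]
ee_rot: [0.0, 0.997, -0.075, 0.0]
force: [-2.4, -1.4, -0.3]
grip_width: -0.005
grip_force: 1.0
```

```bash
python3 -m handwheel '[[[2,-0.3,0,0,0,0,-1],[2,-0.3,0,0,0,0,-1]]]'; python3 -m handwheel '[[[2,-0.3,0,0,0,0,-1],[2,-0.3,0,0,0,0,-1]]]'; python3 -m handwheel '[[[2,-0.3,0,0,0,0,-1],[2,-0.3,0,0,0,0,-1]]]'
```

```text
time_s: 19.77
eef_pos: [602.4, -155.2, 135.8]
ee_rot: [-0.0, 0.997, -0.075, -0.001]
force: [-6.6, -0.4, 3.5]
grip_width: 0.0
grip_force: 3.6
time_s: 20.02
eef_pos: [606.0, -155.8, 135.8]
ee_rot: [-0.0, 0.997, -0.075, -0.001]
force: [-7.7, 0.7, 3.2]
grip_width: -0.002
grip_force: 3.9
time_s: 20.27
eef_pos: [610.6, -156.5, 135.8]
ee_rot: [-0.0, 0.997, -0.075, -0.0]
force: [-2.4, -0.7, 0.2]
grip_width: 0.004
grip_force: 1.2
```

The catch was felt (6–8 N) and passed. I follow through to the stop.

```bash
python3 -m handwheel '[[[2,-0.3,0,0,0,0,-1],[2,-0.3,0,0,0,0,-1]]]'; python3 -m handwheel '[[[1.5,-0.2,0,0,0,0,-1],[0,0,0,0,0,0,-1]]]'; python3 -m handwheel '[[[1,-0.1,0,0,0,0,-1],[0,0,0,0,0,0,-1]]]'
```

```text
time_s: 20.52
eef_pos: [615.2, -156.9, 135.8]
ee_rot: [-0.0, 0.997, -0.075, 0.0]
force: [0.2, -0.0, 0.6]
grip_width: 0.003
grip_force: 0.0
time_s: 20.78
eef_pos: [616.4, -157.1, 135.7]
ee_rot: [-0.0, 0.997, -0.075, 0.0]
force: [-0.5, 0.4, 0.4]
grip_width: 0.0
grip_force: 0.0
time_s: 21.02
eef_pos: [616.6, -157.2, 135.8]
ee_rot: [-0.0, 0.997, -0.075, -0.001]
force: [-5.8, 0.7, 2.2]
grip_width: 0.004
grip_force: 2.6
```

```bash
python3 -m handwheel '[[[-5,0.8,0,0,0,0,-1],[-15,2.2,0,0,0,0,-1],[-30,4.5,0,0,0,0,-1],[-30,4.5,30,0,0,0,-1],[-10,0,50,0,0,0,-1],[0,0,40,0,0,0,-1],[0,0,0,0,0,0,-1],[0,0,0,0,0,0,-1]]]'
python3 - <<'E'
from h import *
c=cam("top"); i=c["image"].astype(int);s=sense();print(s["eef_pos"],s["force"])
m=(i[...,2]-i[...,0]>35)&(i[...,1]-i[...,0]>20); m[:140]=0;m[300:]=0;m[:,:270]=0;m[:,:]&=1
ys,xs=np.where(m);print(len(xs),xs.min(),xs.max(),ys.min(),ys.max())
a=-.1505;A=np.array([[np.cos(a),-np.sin(a)],[np.sin(a),np.cos(a)]])
# outer face of front: seen now vs. start
j=cv2.imread("pics/top0.png")[:,:,::-1].astype(int)
for u in range(300,400,15):
    y=np.where(m[:,u])[0]
    if len(y): print(u,(on(c,u,y.max(),165)[:2]@A).round(1))
n=(j[...,2]-j[...,0]>35)&(j[...,1]-j[...,0]>20);n[:140]=0;n[300:]=0
for u in range(300,400,15):
    y=np.where(n[:,u])[0]
    if len(y): print("start",u,(on(c,u,y.max(),165)[:2]@A).round(1))
E
```

```text
time_s: 22.02
eef_pos: [526.9, -145.2, 255.0]
ee_rot: [-0.0, 0.997, -0.075, -0.0]
force: [-0.6, -0.1, -0.5]
grip_width: 0.0
grip_force: 0.0
[ 526.83635736 -145.11136492  254.58858447] [ 0.12846264 -0.13335156 -0.78990755]Traceback (most recent call last):
  File "<stdin>", line 3, in <module>
numpy._core._exceptions._UFuncOutputCastingError: Cannot cast ufunc 'bitwise_and' output from dtype('int64') to dtype('bool') with casting rule 'same_kind'
```

Run:
```python
from h import *
a=-.1505;A=np.array([[np.cos(a),-np.sin(a)],[np.sin(a),np.cos(a)]])
c=cam("wrist"); i=c["image"].astype(int)
m=(i[...,2]-i[...,0]>30)&(i[...,1]-i[...,0]>30)
for u in (120,200,280,360,440):
    y=np.where(m[:,u])[0]
    if len(y): print(u,y.min(),y.max(),(on(c,u,y.min(),165)[:2]@A).round(1),(on(c,u,y.max(),165)[:2]@A).round(1), np.diff(i[:,u,1])[:0])
print("contact face along-x:",(np.array([616.6,-157.2])@A)[0]+10)
c=cam("top"); i=c["image"].astype(int)   # yellow plate and others unchanged?
j=cv2.imread("pics/top0.png")[:,:,::-1].astype(int)
f=lambda q:np.argwhere((q[215:305,140:240,0]>90)&(q[215:305,140:240,2]<60)&(q[215:305,140:240,1]>80)&(q[215:305,140:240,0]-q[215:305,140:240,2]>80)).mean(0)
print("yellow",f(i),f(j))
```

```text
120 15 59 [657.2  25.7] [634.7  28.4] []
200 15 43 [657.2 -18.2] [643.  -17.3] []
280 15 55 [657.2 -62. ] [636.8 -62. ] []
360 16 66 [ 656.7 -105.9] [ 631.1 -107.3] []
440 16 43 [ 656.7 -149.7] [ 643.1 -151.3] []
contact face along-x: 643.1994875633907
yellow [46.79310345 17.31034483] [46.79310345 17.31034483]
```

The drawer front's top edge sits about 16 mm proud of the chest, where the stop was felt, and the yellow plate is unmoved. Handing in.

```bash
python3 -c "
from rig import *
print(finish_job())"
```

```text
the job is handed in; nothing more can be done
None
```

The job is handed in at about 22 s: the red pattern was lowered to the floor of the empty slot and released, the drawer was pushed slowly through its catch to the stop, and the yellow pattern did not move.

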